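# Set out the reagent tray beside the analysers

### The job

Set out the marked tray for the next assay run: stand the squat jar in the end circle nearer the blue tube rack and the amber bottle in the end circle at the other end, and only once both stand there put the open cup in the circle between them. Behind the cup, lay the slide box flat in the marked rectangle, square with it, and put the timer face up, centred, on top of the slide box. Centre each thing in its mark, keep everything upright, and leave the glass flask where it stands.

Things in the scene. Friction and masses are not known exactly. Their poses are not given: they have to be found in the camera images.
- tray: Fixed bare-aluminium tray, 190 (its x) by 270 mm (y), floor 4 mm thick, rim 8 mm high. Origin: centre of its underside, on the bench. x points away from the robot, y to the robot's left (yaw within 15 degrees). Dark outlines on its floor: three 70 mm circles in a row on the robot's side, centres (x, y) = (-48, 85), (-48, 0), (-48, -85) mm; behind them a rectangle 65 (x) by 100 mm (y), centre (52, 0).
- rack: Blue plastic test-tube rack, fixed, 100 mm (x) by 150 mm (y) by 70 mm high, filled with capped tubes that reach 102 mm. It stands beyond the tray, either to its left or to its right, and tells which end circle is the jar's. Origin at the centre of its underside.
- jar: Loose squat white plastic jar with a broad flat white lid, 52 mm high in all; body 60 mm across up to 36 mm, lid 62 mm across above that. 0.16 kg. Origin at the centre of its underside, z up.
- bottle: Loose amber glass bottle with a white paper band and white cap: cylinder 50 mm across up to 72 mm height, shoulder, then cap 30 mm across; 102 mm high in all. 0.2 kg. Origin at the centre of its underside, z up.
- cup: Loose open white plastic specimen cup, 58 mm high, 44 mm across at the foot and 50 mm at the rim, wall 2.5 mm. 0.05 kg. Origin at the centre of its underside, z up.
- slide_box: Loose closed grey slide box lying flat, 55 mm (its x) by 90 mm (its y) by 32 mm high, rigid, with a small steel clasp and a pale label on top. 0.16 kg. Origin at the centre of its underside, z up. Which long side faces the robot does not matter.
- timer: Loose white bench timer lying face up, 50 mm (its x) by 62 mm (its y) by 22 mm high, with a small display and three round grey buttons on top. 0.07 kg. Origin at the centre of its underside, z up. It may lie any way round on the slide box.
- flask: Bystander, loose, to be left alone: conical glass flask, foot 62 mm across, neck 24 mm, 88 mm high, standing among the task's things. Origin at the centre of its underside, z up.

How it is judged:
By the outcome, as a careful person would: the job done as asked, in the order asked, and still so for the second after the job is handed in, with the robot touching nothing.
It also fails if it takes over 136 s, if anything falls off the work surface, if the arm or the gripper's body presses on something with over 40 N, if the wrist force passes 120 N, or if a joint passes its speed limit or range.

### The arm

A 7-joint arm with a two-finger parallel gripper is mounted at the origin on the work surface. World frame = base frame: x ahead of the robot, y to its left, z up, the work surface at z = 0. Lengths are in mm, angles in rad, forces in N, time in s.
With the tool pointing down it reaches from about 400 to 900 mm from the base axis. Payload 5.5 kg.
Tool frame: the origin (TCP) lies at the very end of the fingers, on their centre line; the grasp point (between the pads) lies 19 mm behind it; z points along the fingers, y is the line along which they close (so a half turn about z gives the same grasp; the last joint's range is limited). The gripper opens to 85 mm and grips with 20 to 120 N. Pads are 22 mm wide; open, the fingers measure 114 mm over their backs; the gripper's body (76 mm by 85 mm) begins 54 mm behind the grasp point. The pads swing forward as they close: fully open they stand 13 mm farther back than shut.
Start: joints at [1.425, 0.501, -0.427, 1.55, 0.221, 1.138, -0.21], TCP at [258.412, -596.425, 231.31] pointing down, gripper open.
Joint ranges: [-2.88, 2.88], [-0.31, 2.03], [-1.54, 1.56], [0.2, 2.42], [-1.41, 4.55], [0.19, 2.02], [-2.57, 2.57]. Speed limits (rad/s): [2.57, 2.57, 3.14, 3.14, 3.14, 3.14, 3.14].

### API

Orientations are given as a unit quaternion [x, y, z, w].
In Python, from station import ctrl gives the robot as it stands.
- The arm moves only by the tool arm_command, never from a script. Its argument "motion" is a list of rows, each a list of 7 numbers: the turn, a rotation vector about the world's x, y, z each as a share of 90 degrees, from -1 to 1, then the shift along the world's x, y, z each as a share of 0.3 m, from -1 to 1, then the closure, from 0 (fully open) to 1 (shut). A call has 1 to 8 rows; each row is the pose to reach, as a shift and turn from the pose commanded when the call began; what a row does not reach only later rows make up. A row lasts 1/10 s, in which the tool goes at most 50 mm and 8.59 degrees, less where a joint would pass 70% of its speed; a pose out of reach is approached as far as the arm can. A call with a number of a shift or a turn outside -1 to 1 is refused whole. A call with a gripper value outside its range is refused whole. The fingers move at their own pace and stop on an object; "newtons" is the grip in N (left out, the last holds). Time passes only in rows, so rows that repeat a pose let the fingers close. It gives the time, the measured TCP pose, the force, the opening and the grip force at its end, in the units of the state.
- ctrl.observe(): the state, without advancing time (a new reading comes with each control period).
- ctrl.camera(name): name is "scene" or "side" or "wrist"; returns (picture, depth): 420x560x3 uint8, red, green, blue; 420x560 float32, mm along the optical axis (not along the pixel's ray), 0 where there is no reading.
- ctrl.camera_params(name): a dict with "fx", "fy", "cx", "cy" (pixels), "distortion" ([k1, k2, p1, p2, k3] as OpenCV has them; the pictures are not rectified), "R" (3x3) and "t" (3): a world point X has camera coordinates R X + t; the wrist camera has in their place "tool_from_camera" (4x4, takes a point from camera to tool coordinates, whose origin is the TCP and whose axes are the flange's). Camera axes: x right, y down, z forward; pixel columns grow to the right and rows downward; lengths in mm; the calibration is good to about 2 mm. A picture is of the moment at which its call begins: read the wrist's pose just before it. camera_params takes no time and is no camera call.
- ctrl.sign_off(): hands the job in; it is judged then, once.
Trained networks look in the newest picture that a camera, given by its name, has taken for a name from the list of things; names that differ only in an ending like _2 or _b are one class to them, and where a whole thing is asked for, a point or a joint stands for the part that bears it (a point fixed in the world has none). Each returns a list of dicts, best first, with "confidence" (0 to 1); they miss things now and then, are a little off and sometimes report something else, mostly with a low value. They report only what shows in the picture. A call takes as long as a camera call.
- ctrl.trace(camera, name): "mask" (420x560 bool, what is visible of it) and "at" ([column, row] in pixels, amid what is visible of it).
- ctrl.mark_of(camera, name): "at" ([column, row] in pixels: a listed point, or the origin of a listed thing).
The state is a dict: "clock": time; "joint_pos": joint angles; "qd": joint speeds; "tau": joint torques, N m; "eef_pos": TCP position; "tcp_rot": TCP orientation; "ft_force": force on the tool from outside, world axes, zero at the start; "moment": the same for the moment, N m; "grip_width": finger opening in mm; "gripper_force": force on a finger pad.
Only numpy, scipy, OpenCV 4.12 (cv2) and the standard library are available. Lean on these libraries where they do the work, as an engineer would, in place of code of your own. Each camera call takes 0.05 s, during which the arm holds its last target. There are 200 camera calls.

## Working session

There is one attempt and no reset: what is moved stays moved. The work goes in short steps, Python scripts to look and compute and a tool call to move; the robot and the scene stay as the last step left them, time stands still between calls to the robot, and variables do not carry over. Pictures are saved under pics/ and viewed, at most 14 in all, crops included, and the job is handed in when it is done.

Besides the shell and the picture viewer there is one more tool, called as a command line: name --pt "numbers of a row" for each row, then --argument value for the rest. arm_command: Moves the arm, as the interface text tells. Shift numbers are shares of 0.3 m and turn numbers shares of 90 degrees, none past 1 either way. Its arguments: {"type":"object","properties":{"motion":{"type":"array"},"newtons":{"type":"number"}},"required":["motion"]}

```bash
ls; mkdir -p pics; python3 - <<'E'
from station import ctrl
import cv2,numpy as np
print(ctrl.observe())
ims=[]
for c in("scene","side"):
    p,d=ctrl.camera(c); np.savez(f"{c}.npz",p=p,d=d); ims.append(p)
    k=ctrl.camera_params(c); print(c,k)
cv2.imwrite("pics/a.png",cv2.cvtColor(ims[0],cv2.COLOR_RGB2BGR))
cv2.imwrite("pics/b.png",cv2.cvtColor(ims[1],cv2.COLOR_RGB2BGR))
print(ctrl.camera_params("wrist"))
E
```

```text
pics
{'clock': 0.0, 'joint_pos': array([ 1.42522573,  0.50183285, -0.42674191,  1.55144886,  0.22080809,
        1.13829932, -0.21030572]), 'qd': array([-0.00174151, -0.00164906, -0.00043111,  0.0009589 ,  0.00030834,
       -0.00102052,  0.00124673]), 'tau': array([-1.19539536e-05, -5.69521773e+01, -5.81632957e+00, -2.80938399e+01,
        1.06621100e-02,  1.18478105e-02,  3.96555620e-06]), 'eef_pos': array([ 258.01654956, -595.84358591,  230.26487372]), 'tcp_rot': array([ 9.79184554e-01,  2.02969636e-01, -1.80560612e-04, -9.50912981e-04]), 'ft_force': array([ 0.30180631, -0.95956541, -0.32752704]), 'moment': array([-0.02551917, -0.0007911 ,  0.00368333]), 'gripper_force': 0.0, 'grip_width': 85.42290407531135}
scene {'fx': 480.1368589627835, 'fy': 480.1368589627835, 'cx': 272.93402301237563, 'cy': 208.29288553040118, 'distortion': array([-0.07928931,  0.        ,  0.        ,  0.        ,  0.        ]), 'R': array([[-0.32156665,  0.94683552,  0.00986823],
       [ 0.81962312,  0.28355082, -0.49781209],
       [-0.47414432, -0.15199154, -0.86722877]]), 't': array([ 165.0221059 , -460
[... 280 characters left out ...]
[-0.33976668,  0.45934289, -0.82070867],
       [ 0.46282271, -0.67799221, -0.57107066]]), 't': array([ 445.68120573,  237.97299303, 1003.85627354])}
{'fx': 342.633904802223, 'fy': 342.633904802223, 'cx': 276.81995623129643, 'cy': 214.40869729272708, 'distortion': array([-0.07789288,  0.        ,  0.        ,  0.        ,  0.        ]), 'tool_from_camera': array([[-5.01980357e-04, -9.64545572e-01, -2.63915873e-01,
         6.52673844e+01],
       [ 9.99999874e-01, -4.90759416e-04, -1.08445438e-04,
        -2.38699215e-01],
       [-2.49186328e-05, -2.63915894e-01,  9.64545696e-01,
        -1.42137013e+02],
       [ 0.00000000e+00,  0.00000000e+00,  0.00000000e+00,
         1.00000000e+00]])}
```

View pics/a.png

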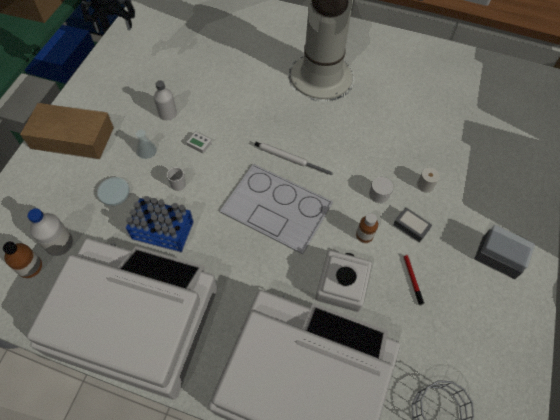

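View pics/b.png

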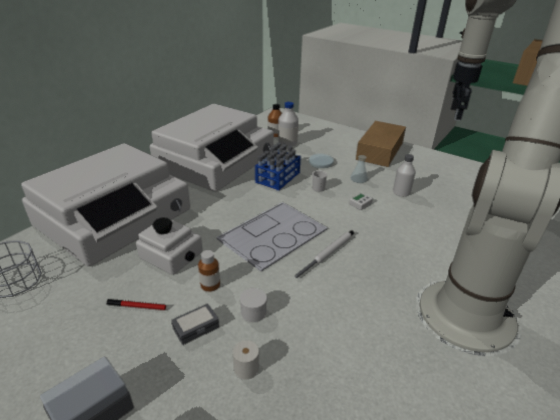

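```bash
cat > h.py <<'E'
from station import ctrl
import cv2,numpy as np
from scipy.spatial.transform import Rotation as Ro
def cam(c,st=None):
    k=ctrl.camera_params(c); K=np.array([[k["fx"],0,k["cx"]],[0,k["fy"],k["cy"]],[0,0,1]])
    if c=="wrist":
        st=st or ctrl.observe(); T=np.eye(4); T[:3,:3]=Ro.from_quat(st["tcp_rot"]).as_matrix(); T[:3,3]=st["eef_pos"]
        W=T@k["tool_from_camera"]; R=W[:3,:3].T; t=-R@W[:3,3]
    else: R,t=k["R"],k["t"]
    return K,k["distortion"],R,t
def onz(C,px,z):
    "pixel(s) -> world at height z"
    K,D,R,t=C; u=cv2.undistortPoints(np.float64(px).reshape(-1,1,2),K,D)[:,0]
    r=np.c_[u,np.ones(len(u))]@R; o=-R.T@t
    return o+r*((z-o[2])/r[:,2])[:,None]
def proj(C,X):
    K,D,R,t=C; return cv2.projectPoints(np.float64(X).reshape(-1,1,3),cv2.Rodrigues(R)[0],t,K,D)[0][:,0]
def cloud(C,d,m):
    v,u=np.nonzero(m&(d>0)); K,D,R,t=C
    n=cv2.undistortPoints(np.float64(np.c_[u,v]).reshape(-1,1,2),K,D)[:,0]; z=d[v,u][:,None]
    return (np.c_[n,np.ones(len(n))]*z-t)@R
E
python3 - <<'E'
from h import *
for c in("scene","side"):
    C=cam(c); d=np.load(c+".npz")["d"]
    for n in "tray rack jar bottle cup slide_box timer flask".split():
        for r in ctrl.trace(c,n)[:2]:
            P=cloud(C,d,r["mask"]); P=P[np.isfinite(P).all(1)]
            if len(P)<5: continue
            top=np.percentile(P[:,2],97); T=P[P[:,2]>top-6]
            (cx,cy),wh,a=cv2.minAreaRect(np.float32(T[:,:2]))
            print(c,n,round(r["confidence"],2),np.round(r["at"]),len(P),"top",round(top),"ctr",round(cx),round(cy),"wh",np.round(wh),"ang",round(a,1))
E
```

```text
scene tray 0.98 [277. 210.] 5438 top 9 ctr 550 22 wh [271. 194.] ang 79.3
scene rack 0.78 [160. 223.] 2738 top 103 ctr 728 -256 wh [ 90. 138.] ang 3.4
scene jar 0.87 [380. 190.] 486 top 56 ctr 412 296 wh [61. 58.] ang 11.5
scene bottle 0.63 [367. 230.] 449 top 103 ctr 558 285 wh [26. 26.] ang 10.4
scene cup 0.58 [177. 177.] 314 top 58 ctr 572 -279 wh [48. 47.] ang 72.1
scene slide_box 0.76 [414. 222.] 685 top 36 ctr 489 407 wh [88. 56.] ang 69.4
scene timer 0.54 [196. 141.] 372 top 27 ctr 414 -277 wh [60. 50.] ang 79.8
scene flask 0.93 [144. 146.] 394 top 90 ctr 488 -426 wh [24. 24.] ang 63.5
side tray 0.62 [269. 237.] 3892 top 8 ctr 552 21 wh [276. 199.] ang 79.4
side rack 0.78 [278. 165.] 1568 top 103 ctr 727 -257 wh [ 93. 138.] ang 2.9
side jar 0.91 [254. 305.] 795 top 54 ctr 409 295 wh [60. 61.] ang 44.1
side bottle 0.77 [209. 273.] 750 top 103 ctr 554 287 wh [27. 30.] ang 34.8
side cup 0.48 [317. 182.] 279 top 57 ctr 570 -281 wh [48. 49.] ang 63.9
side slide_box 0.64 [195. 325.] 1199 top 34 ctr 485 407 wh [90. 58.] ang 69.0
side timer 0.52 [362. 202.] 239 top 25 ctr 410 -279 wh [64. 51.] ang 76.8
side timer 0.3 [315. 185.] 270 top 57 ctr 570 -282 wh [48. 50.] ang 62.9
side flask 0.55 [364. 174.] 295 top 88 ctr 487 -425 wh [23. 25.] ang 9.0
```

The scene view shows the tray with circles at about (259,182), (285,194) and (311,206). The blue rack is at (160,223), on the robot's right, so the jar goes in the right-hand circle (259,182). The jar is at (380,190), with a look-alike roll at (428,180). The bottle is at (367,230), the box at (413,222), the cup at (177,177), the timer at (197,141) and the flask at (147,146). The side view agrees with this. Next I'll move over the tray for a closer look.

arm_command --pt "0 0 0.31 0.4 1 0.35 0" --pt "0 0 0.31 0.4 1 0.35 0" --pt "0 0 0.31 0.4 1 0.35 0" --pt "0 0 0.31 0.4 1 0.35 0" --pt "0 0 0.31 0.4 1 0.35 0" --pt "0 0 0.31 0.4 1 0.35 0" --pt "0 0 0.31 0.4 1 0.35 0" --pt "0 0 0.31 0.4 1 0.35 0"

```text
clock: 1.7
eef_pos: [382.3, -291.0, 339.0]
tcp_rot: [0.899, 0.437, 0.001, 0.002]
ft_force: [-0.1, -0.1, 0.5]
grip_width: 85.5
gripper_force: 0.0
```

arm_command --pt "0 0 0.31 0.4 1 0 0" --pt "0 0 0.31 0.4 1 0 0" --pt "0 0 0.31 0.4 1 0 0" --pt "0 0 0.31 0.4 1 0 0" --pt "0 0 0.31 0.4 1 0 0" --pt "0 0 0.31 0.4 1 0 0" --pt "0 0 0.31 0.4 1 0 0" --pt "0 0 0.31 0.4 1 0 0"

```text
clock: 2.5
eef_pos: [499.2, 7.7, 336.5]
tcp_rot: [0.768, 0.64, 0.001, -0.001]
ft_force: [0.0, -0.7, -0.4]
grip_width: 85.2
gripper_force: 0.0
```

arm_command --pt "0 0 0 0 0.2 0 0" --pt "0 0 0 0 0.2 0 0" --pt "0 0 0 0 0.2 0 0" --pt "0 0 0 0 0.2 0 0"

```text
clock: 2.9
eef_pos: [498.5, 61.7, 336.1]
tcp_rot: [0.771, 0.637, -0.001, 0.0]
ft_force: [0.1, -0.9, 0.2]
grip_width: 85.5
gripper_force: 0.0
```

```bash
python3 - <<'E'
from h import *
st=ctrl.observe(); print(st["clock"],st["eef_pos"],st["tcp_rot"],st["joint_pos"],st["ft_force"])
C=cam("wrist",st); p,d=ctrl.camera("wrist")
np.savez("wrist.npz",p=p,d=d,K=C[0],D=C[1],R=C[2],t=C[3]); cv2.imwrite("pics/c.png",p[...,::-1])
def fit(c,C,p,m,z=8):
    # rim outline from mask hull corners
    h=cv2.convexHull(np.argwhere(m)[:,::-1].astype(np.int32))[:,0]
    W=onz(C,h,z)[:,:2]; return cv2.minAreaRect(np.float32(W))
for c in("wrist","scene","side"):
    CC=C if c=="wrist" else cam(c)
    for r in ctrl.trace(c,"tray")[:1]:
        print(c,r["confidence"],fit(c,CC,p,r["mask"]))
        np.save(c+"_tray.npy",r["mask"])
E
```

```text
2.9 [498.46990882  61.67351801 336.05188852] [ 7.70844129e-01  6.37023510e-01 -5.32414544e-04  3.05262433e-04] [ 0.7198081   0.2261058  -1.03194484  1.76547995  0.20416208  1.26544834
 -0.55255832] [ 0.08035819 -0.89770203  0.24997773]
wrist 0.88 ((547.4070434570312, 20.515274047851562), (269.7258605957031, 190.67210388183594), 79.4871826171875)
scene 0.98 ((551.745361328125, 20.628448486328125), (273.2189636230469, 195.66946411132812), 79.50846099853516)
side 0.62 ((547.3031005859375, 25.46051025390625), (279.946044921875, 198.30506896972656), 79.0397720336914)
```

View pics/c.png

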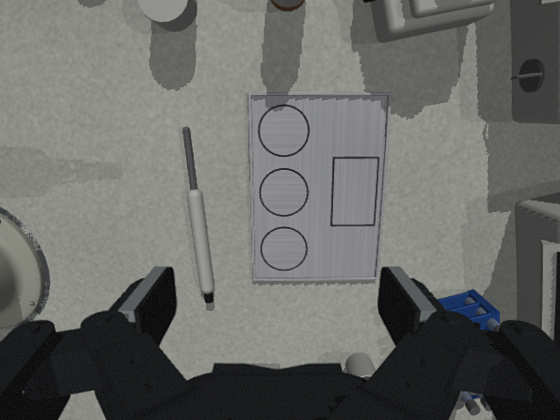

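The wrist view shows the circles at (284,131), (284,192) and (284,248) and the rectangle at (355,191). I'll fit these marks precisely.

```bash
python3 - <<'E'
from h import *
f=np.load("wrist.npz"); C=(f["K"],f["D"],f["R"],f["t"])
g=cv2.cvtColor(f["p"],cv2.COLOR_RGB2GRAY)
b=cv2.adaptiveThreshold(g,255,cv2.ADAPTIVE_THRESH_MEAN_C,cv2.THRESH_BINARY_INV,15,18)
cs,_=cv2.findContours(b,cv2.RETR_LIST,cv2.CHAIN_APPROX_NONE)
L=[]
for c in cs:
    x,y,w,h=cv2.boundingRect(c)
    if 40<w<60 and 35<h<75 and 250<x<390 and 90<y<280:
        W=np.float32(onz(C,c,4)[:,:2]); print((x,y,w,h),cv2.minAreaRect(W),cv2.minEnclosingCircle(W))
# scene rectification check: depth of floor
P=cloud(C,f["d"],np.pad(np.ones((40,20),bool),((200,180),(310,230)))); print("tray floor z",np.median(P[:,2]))
P=cloud(C,f["d"],np.pad(np.ones((40,40),bool),((200,180),(100,420)))); print("bench z",np.median(P[:,2]))
s=np.load("scene.npz"); P=cloud(cam("scene"),s["d"],np.ones((420,560),bool))
m=(abs(P[:,0]-620)<75)&(abs(P[:,1]-290)<100)
for x in range(570,700,15):
    q=P[(abs(P[:,0]-x)<8)&(abs(P[:,1]-285)<40)]; print(x,len(q) and q[:,2].max().round(),end=" ")
E
```

```text
(261, 228, 46, 42) ((484.6374816894531, -54.79244613647461), (64.71788024902344, 65.45999145507812), 33.13084030151367) ((484.6118469238281, -54.6181640625), 33.59101867675781)
(260, 226, 48, 45) ((484.85614013671875, -54.04631042480469), (69.38375854492188, 69.6090087890625), 79.08028411865234) ((484.6365661621094, -54.439491271972656), 35.32920837402344)
(260, 169, 48, 47) ((500.31390380859375, 28.80757713317871), (65.4709243774414, 65.67999267578125), 34.11920928955078) ((499.9983215332031, 29.05046272277832), 33.57086944580078)
(259, 168, 50, 49) ((500.3271179199219, 28.79029083251953), (69.06427764892578, 69.33045959472656), 79.11050415039062) ((500.0122985839844, 28.985620498657227), 35.36012649536133)
(331, 158, 48, 68) ((598.581787109375, 10.258224487304688), (96.69721221923828, 62.81953811645508), 79.38233184814453) ((598.633544921875, 10.82880973815918), 55.78932571411133)
(330, 156, 49, 71) ((598.60107421875, 10.871379852294922), (100.9373779296875, 65.8517074584961), 79.37638092041016) ((598.211669921875, 10.486593246459961), 58.60803985595703)
(259, 106, 50, 50) ((515.9327392578125, 112.24917602539062), (64.94658660888672, 66.30961608886719), 79.14189147949219) ((515.6209716796875, 112.47087097167969), 33.538047790527344)
(258, 104, 52, 53) ((516.086181640625, 112.83251953125), (68.8828125, 69.1022720336914), 79.13665008544922) ((515.6985473632812, 112.6113510131836), 35.21287155151367)
tray floor z 3.591198832652123
bench z -0.4496933111515713
570 106.0 585 77.0 600 7.0 615 8.0 630 5.0 645 44.0 660 64.0 675 82.0 690 86.0
```

arm_command --pt "0 0 0 -0.06 0.95 0 0" --pt "0 0 0 -0.06 0.95 0 0" --pt "0 0 0 -0.06 0.95 0 0" --pt "0 0 0 -0.06 0.95 0 0" --pt "0 0 0 -0.06 0.95 0 0" --pt "0 0 0 -0.06 0.95 0 0" --pt "0 0 0 -0.06 0.95 0 0" --pt "0 0 0 -0.06 0.95 0 0"

```text
clock: 3.9
eef_pos: [480.3, 348.7, 335.9]
tcp_rot: [0.77, 0.638, -0.0, -0.0]
ft_force: [-0.1, 0.0, -0.3]
grip_width: 85.5
gripper_force: 0.0
```

```bash
cat > look.py <<'E'
from h import *
import sys
H=dict(jar=52,bottle=102,cup=58,slide_box=32,timer=22,tray=8)
def look(names,png=None,dz=0):
    st=ctrl.observe(); print(round(st["clock"],2),st["eef_pos"].round(1),st["tcp_rot"].round(3))
    C=cam("wrist",st); p,d=ctrl.camera("wrist"); np.savez("wrist.npz",p=p,d=d,K=C[0],D=C[1],R=C[2],t=C[3])
    if png: cv2.imwrite(f"pics/{png}.png",p[...,::-1])
    for n in names:
        for r in ctrl.trace("wrist",n)[:2]:
            P=cloud(C,d,r["mask"])
            if len(P)<20: continue
            top=np.percentile(P[:,2],97); T=P[P[:,2]>top-5]
            q=cv2.minAreaRect(np.float32(T[:,:2])); e=cv2.minEnclosingCircle(np.float32(T[:,:2]))
            print(n,round(r["confidence"],2),np.round(r["at"]),"top",top.round(1),"rect",np.round(q[0],1),np.round(q[1],1),round(q[2],1),"circ",np.round(e[0],1),round(e[1],1))
if __name__=="__main__": look(sys.argv[2:],sys.argv[1])
E
python3 look.py d jar bottle slide_box
```

```text
3.9 [480.3 348.7 335.9] [ 0.77   0.638 -0.    -0.   ]
jar 0.95 [235. 224.] top 53.0 rect [407.9 293.7] [60.6 59.3] 77.5 circ [407.5 293.4] 30.8
bottle 0.66 [343. 216.] top 102.4 rect [552.5 284.2] [29.3 29.2] 41.3 circ [552.8 284. ] 15.0
slide_box 0.56 [271. 129.] top 33.4 rect [484.5 404.8] [90.2 55.3] 68.2 circ [484.8 404.7] 50.4
```

View pics/d.png

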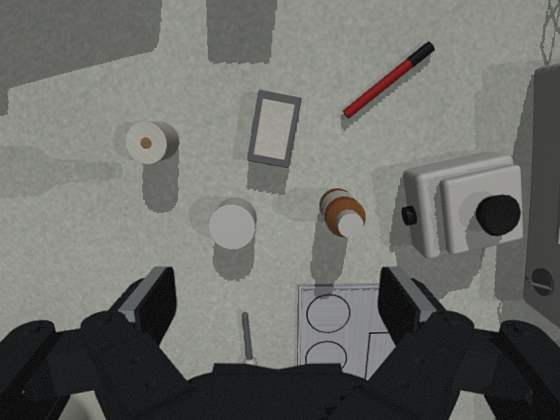

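The wrist view shows the jar at (235,224), the bottle at (343,216) and the box at (271,129). All of their sizes check out. Now the jar.

arm_command --pt "0 0 0 -0.241 -0.184 0 0" --pt "0 0 0 -0.241 -0.184 -0.3 0" --pt "0 0 0 -0.241 -0.184 -0.6 0" --pt "0 0 0 -0.241 -0.184 -0.8 0" --pt "0 0 0 -0.241 -0.184 -0.8 0" --pt "0 0 0 -0.241 -0.184 -0.8 0" --pt "0 0 0 -0.241 -0.184 -0.8 0" --pt "0 0 0 -0.241 -0.184 -0.8 0"

```text
clock: 4.9
eef_pos: [408.5, 292.9, 97.0]
tcp_rot: [0.771, 0.637, -0.0, -0.0]
ft_force: [-0.3, 0.8, -0.9]
grip_width: 85.5
gripper_force: 0.0
```

Descend 77 mm and close.

arm_command --pt "0 0 0 0 0 -0.13 0" --pt "0 0 0 0 0 -0.257 0" --pt "0 0 0 0 0 -0.257 0" --pt "0 0 0 0 0 -0.257 0.2" --pt "0 0 0 0 0 -0.257 0.6" --pt "0 0 0 0 0 -0.257 0.6" --pt "0 0 0 0 0 -0.257 0.6" --pt "0 0 0 0 0 -0.257 0.6" --newtons 30

```text
clock: 5.7
eef_pos: [410.2, 295.1, 22.4]
tcp_rot: [0.77, 0.637, 0.003, 0.0]
ft_force: [-0.8, -0.0, 6.4]
grip_width: 61.1
gripper_force: 31.5
```

arm_command --pt "0 0 0 0 0 0.15 0.6" --pt "0 0 0 0 0 0.25 0.6" --pt "0 0 0 0.05 -0.2 0.25 0.6" --pt "0 0 0 0.15 -0.4 0.25 0.6" --pt "0 0 0 0.2 -0.6 0.25 0.6" --pt "0 0 0 0.253 -0.8 0.25 0.6" --pt "0 0 0 0.253 -1 0.25 0.6" --pt "0 0 0 0.253 -1 0.25 0.6"

```text
clock: 6.5
eef_pos: [483.9, 2.3, 96.3]
tcp_rot: [0.77, 0.638, 0.001, 0.001]
ft_force: [1.2, -0.4, -2.0]
grip_width: 61.1
gripper_force: 35.1
```

arm_command --pt "0 0 0 0 -0.161 0 0.6" --pt "0 0 0 0 -0.161 0 0.6" --pt "0 0 0 0 -0.161 0 0.6" --pt "0 0 0 0 -0.161 0 0.6"

```text
clock: 6.9
eef_pos: [483.2, -42.9, 95.5]
tcp_rot: [0.77, 0.638, 0.001, 0.001]
ft_force: [0.7, -0.5, -2.2]
grip_width: 60.8
gripper_force: 35.1
```

```bash
python3 look.py e jar
```

```text
6.9 [483.2 -42.9  95.5] [0.77  0.638 0.001 0.001]
jar 0.57 [279. 293.] top 125.6 rect [481.6 -42. ] [57.1 60.8] 70.4 circ [481.2 -44.4] 31.1
```

View pics/e.png

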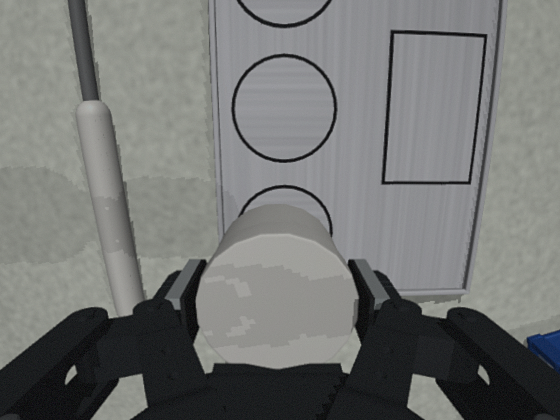

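```bash
cat > marks.py <<'E'
from h import *
def marks(z=4):
    f=np.load("wrist.npz"); C=(f["K"],f["D"],f["R"],f["t"])
    g=cv2.cvtColor(f["p"],cv2.COLOR_RGB2GRAY)
    b=cv2.adaptiveThreshold(g,255,cv2.ADAPTIVE_THRESH_MEAN_C,cv2.THRESH_BINARY_INV,15,18)
    for c in cv2.findContours(b,cv2.RETR_LIST,cv2.CHAIN_APPROX_NONE)[0]:
        if len(c)<60: continue
        W=np.float32(onz(C,c,z)[:,:2]); q=cv2.minAreaRect(W)
        if 40<min(q[1]) and max(q[1])<110: print(cv2.boundingRect(c),np.round(q[0],1),np.round(q[1],1),round(q[2],1))
if __name__=="__main__": marks()
E
python3 marks.py
```

```text
(403, 370, 66, 50) [ 581.2 -233.5] [42.3 81.5] 26.1
(86, 369, 66, 51) [ 320.  -183.6] [82.9 42.6] 41.3
(234, 56, 101, 104) [500.3  29.1] [65.9 65.7] 34.8
(231, 53, 107, 110) [500.6  29. ] [69.2 69.4] 15.0
(384, 33, 101, 149) [598.8  10.9] [96.  61.7] 79.5
(381, 30, 106, 155) [598.6  10.8] [100.   65.3] 79.5
```

arm_command --pt "0 0 0 0.009 -0.039 0 0.6" --pt "0 0 0 0.009 -0.039 -0.1 0.6" --pt "0 0 0 0.009 -0.039 -0.19 0.6" --pt "0 0 0 0.009 -0.039 -0.222 0.6" --pt "0 0 0 0.009 -0.039 -0.222 0.6" --pt "0 0 0 0.009 -0.039 -0.222 0.6" --pt "0 0 0 0.009 -0.039 -0.222 0.6"

```text
clock: 7.7
eef_pos: [486.0, -55.4, 28.2]
tcp_rot: [0.77, 0.638, 0.0, 0.0]
ft_force: [-0.2, 0.2, -1.8]
grip_width: 60.8
gripper_force: 36.0
```

arm_command --pt "0 0 0 0 0 -0.006 0.6" --pt "0 0 0 0 0.002 -0.008 0.6" --pt "0 0 0 0 0.002 -0.008 0.6" --pt "0 0 0 0 0.002 -0.008 0"

```text
clock: 8.1
eef_pos: [485.5, -55.0, 25.4]
tcp_rot: [0.77, 0.638, 0.0, 0.0]
ft_force: [-0.1, 1.3, -0.1]
grip_width: 73.6
gripper_force: 0.0
```

arm_command --pt "0 0 0 0 0 0 0" --pt "0 0 0 0 0 0 0" --pt "0 0 0 0 0 0 0" --pt "0 0 0 0 0 0.15 0" --pt "0 0 0 0 0.1 0.3 0" --pt "0 0 0 0 0.25 0.5 0" --pt "0 0 0 0 0.25 0.5 0" --pt "0 0 0 0 0.25 0.5 0"

```text
clock: 8.9
eef_pos: [487.7, 23.7, 178.9]
tcp_rot: [0.769, 0.639, 0.003, 0.002]
ft_force: [0.2, 0.4, -0.1]
grip_width: 85.5
gripper_force: 0.0
```

```bash
python3 look.py f jar; python3 marks.py
```

```text
8.9 [487.7  23.7 178.9] [0.769 0.639 0.003 0.002]
jar 0.94 [293. 290.] top 56.6 rect [483.8 -56.5] [59.5 61.5] 43.3 circ [483.1 -57. ] 31.1
(53, 386, 58, 34) [ 203.  -182.7] [50.9 76.6] 83.9
(254, 236, 70, 58) [483.6 -48. ] [57.1 72.9] 86.5
(254, 150, 71, 70) [500.3  29.3] [65.7 66. ] 79.3
(252, 148, 75, 74) [500.2  29. ] [69.4 69.5] 17.0
(360, 134, 72, 101) [598.8  10.7] [96.8 62.1] 79.7
(358, 132, 76, 105) [598.5  10.7] [100.5  65.4] 79.4
(253, 52, 75, 78) [515.9 112.3] [65.5 65.6] 79.7
(251, 49, 79, 83) [515.9 112.6] [69.4 69.2] 7.7
```

View pics/f.png

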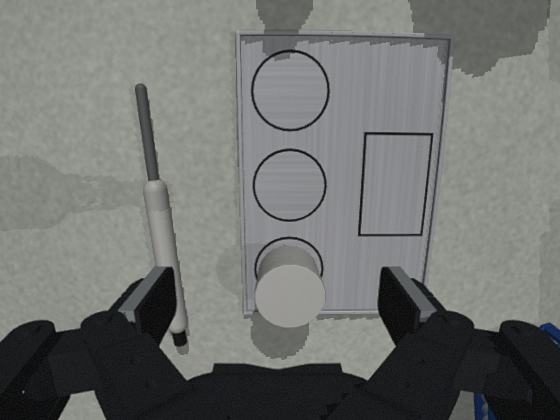

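The jar stands in the lower circle at (290,296), maybe about 2 mm off. I'll measure the lid more precisely.

```bash
cat > disc.py <<'E'
from h import *
from scipy.optimize import least_squares
def disc(C,mask,zs,rs,x0):
    "fit xy of a solid of revolution (heights zs, radii rs) to mask's bounding box/hull"
    a=np.linspace(0,2*np.pi,72,endpoint=False)
    obs=cv2.convexHull(np.argwhere(mask)[:,::-1].astype(np.int32))[:,0].astype(float)
    dirs=np.c_[np.cos(a),np.sin(a)]
    so=(obs@dirs.T).max(0)
    def f(v):
        X=np.concatenate([np.c_[v[0]+r*np.cos(a),v[1]+r*np.sin(a),np.full(72,z)] for z,r in zip(zs,rs)])
        return (proj(C,X)@dirs.T).max(0)-so
    s=least_squares(f,x0,loss="soft_l1"); return s.x,np.abs(s.fun).mean()
E
python3 - <<'E'
from disc import *
f=np.load("wrist.npz"); C=(f["K"],f["D"],f["R"],f["t"])
zs=np.array([4,40,40,56]);rs=[30,30,31,31]
m=max(ctrl.trace("wrist","jar"),key=lambda r:r["confidence"])["mask"]; print("wrist",disc(C,m,zs,rs,[485,-55]))
off=np.array([1.4,1])
for c in("scene","side"):
    p,d=ctrl.camera(c); m=ctrl.trace(c,"jar")[0]["mask"]; C=cam(c); print(c,disc(C,m,zs,rs,[485,-55]))
    cv2.imwrite(f"pics/g_{c}.png",p[...,::-1])
    g=cv2.cvtColor(p,cv2.COLOR_RGB2GRAY); b=cv2.adaptiveThreshold(g,255,0,cv2.THRESH_BINARY_INV,11,8)
    for k in cv2.findContours(b,cv2.RETR_LIST,cv2.CHAIN_APPROX_NONE)[0]:
        if len(k)<30: continue
        W=np.float32(onz(C,k,4)[:,:2]); q=cv2.minAreaRect(W)
        if 50<min(q[1]) and max(q[1])<110 and 450<q[0][0]<650 and -90<q[0][1]<150: print(np.round(q[0],1),np.round(q[1],1),round(q[2],1))
E
```

```text
wrist (array([483.10552955, -57.25851529]), np.float64(0.8619612599223115))
scene (array([484.82555431, -56.28152548]), np.float64(0.9159417707752316))
[599.7  12.8] [96.3 62.9] 79.7
[600.1  13. ] [103.6  67.2] 79.1
[516.2 115.4] [64.4 63. ] 59.0
[501.6  30.5] [62.1 64.9] 19.1
[501.5  30.5] [69.  70.9] 19.1
side (array([486.89854474, -56.38054418]), np.float64(0.6685017503726134))
[516.6 114.2] [63.7 63.5] 36.3
[502.2  29.7] [63.8 64.5] 36.3
[502.5  29.6] [69.6 71.9] 68.0
[600.7  11.5] [98.2 64.7] 79.4
```

The jar is off by (-0.8, -2.9) mm relative to its circle, so I'll re-grip it and nudge it over.

arm_command --pt "0 0 0 -0.007 -0.16 0 0" --pt "0 0 0 -0.007 -0.263 0 0" --pt "0 0 0 -0.007 -0.263 -0.15 0" --pt "0 0 0 -0.007 -0.263 -0.3 0" --pt "0 0 0 -0.007 -0.263 -0.42 0" --pt "0 0 0 -0.007 -0.263 -0.503 0" --pt "0 0 0 -0.007 -0.263 -0.503 0" --pt "0 0 0 -0.007 -0.263 -0.503 0"

```text
clock: 10.05
eef_pos: [482.8, -58.5, 24.0]
tcp_rot: [0.77, 0.638, -0.0, -0.001]
ft_force: [-0.0, -0.0, -0.7]
grip_width: 85.3
gripper_force: 0.0
```

arm_command --pt "0 0 0 0 0 0 0.6" --pt "0 0 0 0 0 0 0.6" --pt "0 0 0 0 0 0 0.6" --pt "0 0 0 0 0 0 0.6" --pt "0 0 0 0 0 0.015 0.6" --pt "0 0 0 0 0 0.015 0.6"

```text
clock: 10.65
eef_pos: [483.6, -59.2, 29.7]
tcp_rot: [0.77, 0.637, 0.0, 0.001]
ft_force: [0.5, 0.3, -3.1]
grip_width: 61.1
gripper_force: 33.1
```

arm_command --pt "0 0 0 0.009 0.01 0 0.6" --pt "0 0 0 0.009 0.01 0 0.6" --pt "0 0 0 0.009 0.01 -0.014 0.6" --pt "0 0 0 0.009 0.01 -0.015 0.6" --pt "0 0 0 0.009 0.01 -0.015 0.6" --pt "0 0 0 0.009 0.01 -0.015 0.6"

```text
clock: 11.25
eef_pos: [486.5, -55.7, 25.1]
tcp_rot: [0.77, 0.638, 0.0, 0.001]
ft_force: [-2.1, -0.1, 12.1]
grip_width: 61.0
gripper_force: 34.9
```

arm_command --pt "0 0 0 0 0 0 0" --pt "0 0 0 0 0 0 0" --pt "0 0 0 0 0 0 0" --pt "0 0 0 0 0 0.15 0" --pt "0 0 0 0 0.1 0.3 0" --pt "0 0 0 0 0.25 0.45 0" --pt "0 0 0 0 0.25 0.45 0" --pt "0 0 0 0 0.25 0.45 0"

```text
clock: 12.05
eef_pos: [487.2, 21.3, 161.1]
tcp_rot: [0.769, 0.639, 0.002, 0.001]
ft_force: [0.0, -0.2, -0.8]
grip_width: 85.3
gripper_force: 0.0
```

```bash
cat > chk.py <<'E'
from disc import *
import sys
S=dict(jar=([4,40,40,56],[30,30,31,31]),bottle=([4,76,90,106],[25,25,15,15]),cup=([4,62],[22,25]))
EXP=dict(jar=(-15.6,-83.5),bottle=(15.6,83.5),cup=(0,0))
CUP=dict(wrist=(500.3,29.0),scene=(501.5,30.5),side=(502.3,29.7))
for n in sys.argv[1:]:
    for c in("wrist","scene","side"):
        C=cam(c); ctrl.camera(c); L=ctrl.trace(c,n)
        if not L: print(n,c,"none"); continue
        x0=np.add(CUP[c],EXP[n])
        v,e=disc(C,L[0]["mask"],*S[n],x0); print(n,c,round(L[0]["confidence"],2),"err",(v-x0).round(1),"res",e.round(2))
print(ctrl.observe()["eef_pos"].round(1))
E
python3 chk.py jar
```

```text
jar wrist 0.97 err [0.5 0.6] res 1.06
jar scene 0.93 err [1.9 0.8] res 0.24
jar side 0.76 err [1.8 1.4] res 0.41
[484.9  17.7 157.8]
```

arm_command --pt "0 0 0 0.228 0.888 0.05 0" --pt "0 0 0 0.228 0.888 0.05 0" --pt "0 0 0 0.228 0.888 0.05 0" --pt "0 0 0 0.228 0.888 0.05 0" --pt "0 0 0 0.228 0.888 0.05 0" --pt "0 0 0 0.228 0.888 0.05 0" --pt "0 0 0 0.228 0.888 0.05 0" --pt "0 0 0 0.228 0.888 0.05 0"

```text
clock: 13.15
eef_pos: [553.8, 284.9, 172.7]
tcp_rot: [0.77, 0.638, -0.001, -0.0]
ft_force: [-0.1, -0.5, -0.5]
grip_width: 85.3
gripper_force: 0.0
```

```bash
python3 look.py z bottle
```

```text
13.15 [553.8 284.9 172.7] [ 0.77   0.638 -0.001 -0.   ]
bottle 0.7 [276. 214.] top 102.4 rect [552.9 284.3] [29.2 29. ] 59.0 circ [552.8 284.1] 14.9
```

Aligned. Descend to z 38 and grip.

arm_command --pt "0 0 0 0 -0.002 -0.15 0" --pt "0 0 0 0 -0.002 -0.3 0" --pt "0 0 0 0 -0.002 -0.4 0" --pt "0 0 0 0 -0.002 -0.449 0" --pt "0 0 0 0 -0.002 -0.449 0" --pt "0 0 0 0 -0.002 -0.449 0" --pt "0 0 0 0 -0.002 -0.449 0.3" --pt "0 0 0 0 -0.002 -0.449 0.7"

```text
clock: 14.05
eef_pos: [555.5, 285.6, 41.5]
tcp_rot: [0.77, 0.637, 0.001, 0.0]
ft_force: [-0.1, 0.0, 0.1]
grip_width: 58.8
gripper_force: 0.0
```

arm_command --pt "0 0 0 0 0 0 0.7" --pt "0 0 0 0 0 0 0.7" --pt "0 0 0 0 0 0 0.7" --pt "0 0 0 0 0 0 0.7" --pt "0 0 0 0 0 0.1 0.7" --pt "0 0 0 0 0 0.2 0.7" --pt "0 0 0 0 0 0.2 0.7"

```text
clock: 14.75
eef_pos: [556.6, 287.1, 104.1]
tcp_rot: [0.77, 0.638, 0.004, 0.001]
ft_force: [0.2, 1.1, -1.4]
grip_width: 48.6
gripper_force: 32.4
```

arm_command --pt "0 0 0 -0.03 -0.12 0 0.7" --pt "0 0 0 -0.06 -0.25 0 0.7" --pt "0 0 0 -0.1 -0.4 0 0.7" --pt "0 0 0 -0.134 -0.52 0 0.7" --pt "0 0 0 -0.134 -0.577 0 0.7" --pt "0 0 0 -0.134 -0.577 0 0.7" --pt "0 0 0 -0.134 -0.577 0 0.7" --pt "0 0 0 -0.134 -0.577 0 0.7"

```text
clock: 15.55
eef_pos: [514.1, 113.5, 99.7]
tcp_rot: [0.77, 0.638, 0.001, -0.0]
ft_force: [0.1, 0.7, -2.5]
grip_width: 49.0
gripper_force: 32.3
```

```bash
python3 look.py y bottle
```

```text
15.55 [514.1 113.5  99.7] [ 0.77   0.638  0.001 -0.   ]
bottle 0.84 [277. 298.] top 160.5 rect [514.2 119. ] [16.8 28.5] 70.8 circ [512.7 115. ] 14.6
```

arm_command --pt "0 0 0 0.007 0.002 -0.08 0.7" --pt "0 0 0 0.007 0.002 -0.15 0.7" --pt "0 0 0 0.007 0.002 -0.172 0.7" --pt "0 0 0 0.007 0.002 -0.172 0.7" --pt "0 0 0 0.007 0.002 -0.172 0.7" --pt "0 0 0 0.007 0.002 -0.172 0.7"

```text
clock: 16.25
eef_pos: [516.9, 113.0, 49.0]
tcp_rot: [0.77, 0.638, 0.001, 0.0]
ft_force: [0.0, -0.6, -1.3]
grip_width: 49.0
gripper_force: 32.2
```

arm_command --pt "0 0 0 -0.001 0.002 -0.008 0.7" --pt "0 0 0 -0.001 0.002 -0.011 0.7" --pt "0 0 0 -0.001 0.002 -0.011 0.7" --pt "0 0 0 -0.001 0.002 -0.011 0.7"

```text
clock: 16.65
eef_pos: [516.3, 113.1, 45.3]
tcp_rot: [0.77, 0.638, 0.0, 0.0]
ft_force: [-1.3, -0.2, 4.5]
grip_width: 48.9
gripper_force: 32.8
```

arm_command --pt "0 0 0 0 0 0 0" --pt "0 0 0 0 0 0 0" --pt "0 0 0 0 0 0 0" --pt "0 0 0 0 0 0 0" --pt "0 0 0 0 0 0.15 0" --pt "0 0 0 0 0 0.3 0" --pt "0 0 0 0 0 0.45 0" --pt "0 0 0 0 0 0.45 0"

```text
clock: 17.45
eef_pos: [519.5, 114.9, 185.4]
tcp_rot: [0.77, 0.638, 0.004, 0.002]
ft_force: [0.8, 0.0, -0.5]
grip_width: 85.2
gripper_force: 0.0
```

arm_command --pt "0 0 0 0 0 0 0" --pt "0 0 0 0 0 0 0"

```text
clock: 17.65
eef_pos: [515.1, 112.4, 178.7]
tcp_rot: [0.77, 0.637, -0.001, -0.0]
ft_force: [-0.5, -0.7, -0.3]
grip_width: 85.4
gripper_force: 0.0
```

```bash
python3 chk.py bottle
```

```text
bottle wrist 0.68 err [  40.  -117.1] res 86.21
bottle scene 0.96 err [-0.7 -0.1] res 1.34
bottle side 0.85 err [ 0.6 -0.5] res 1.39
[515.4 113.1 178.9]
```

arm_command --pt "0 0 -0.118 -0.101 0.972 0 0" --pt "0 0 -0.118 -0.101 0.972 0 0" --pt "0 0 -0.118 -0.101 0.972 0 0" --pt "0 0 -0.118 -0.101 0.972 0 0" --pt "0 0 -0.118 -0.101 0.972 0 0" --pt "0 0 -0.118 -0.101 0.972 0 0" --pt "0 0 -0.118 -0.101 0.972 -0.1 0" --pt "0 0 -0.118 -0.101 0.972 -0.2 0"

```text
clock: 18.75
eef_pos: [484.5, 408.0, 119.4]
tcp_rot: [0.825, 0.565, 0.001, -0.001]
ft_force: [0.7, -0.3, -0.5]
grip_width: 85.5
gripper_force: 0.0
```

arm_command --pt "0 0 0 0 0 0 0" --pt "0 0 0 0 0 0 0"

```text
clock: 18.95
eef_pos: [485.2, 404.4, 119.3]
tcp_rot: [0.826, 0.564, -0.001, -0.0]
ft_force: [-0.3, 0.3, 0.3]
grip_width: 85.5
gripper_force: 0.0
```

```bash
python3 look.py x slide_box
```

```text
18.95 [485.2 404.4 119.3] [ 0.826  0.564 -0.001 -0.   ]
slide_box 0.69 [277. 213.] top 33.0 rect [484.6 404.7] [90.2 55.2] 68.9 circ [484.8 405.1] 51.6
```

arm_command --pt "0 0 0.003 0 0.001 -0.15 0" --pt "0 0 0.003 0 0.001 -0.3 0" --pt "0 0 0.003 0 0.001 -0.36 0" --pt "0 0 0.003 0 0.001 -0.376 0" --pt "0 0 0.003 0 0.001 -0.376 0" --pt "0 0 0.003 0 0.001 -0.376 0.2" --pt "0 0 0.003 0 0.001 -0.376 0.6" --pt "0 0 0.003 0 0.001 -0.376 0.6"

```text
clock: 19.85
eef_pos: [486.8, 406.1, 9.1]
tcp_rot: [0.825, 0.565, 0.002, -0.0]
ft_force: [-0.1, 0.3, 6.0]
grip_width: 54.3
gripper_force: 32.8
```

arm_command --pt "0 0 0 0 0 0 0.6" --pt "0 0 0 0 0 0 0.6" --pt "0 0 0 0 0 0 0.6"

```text
clock: 20.15
eef_pos: [486.8, 406.1, 9.1]
tcp_rot: [0.825, 0.565, 0.002, -0.0]
ft_force: [-0.1, 0.0, 6.1]
grip_width: 54.0
gripper_force: 32.8
```

arm_command --pt "0 0 0 0 0 0.12 0.6" --pt "0 0 0 0 0 0.27 0.6" --pt "0 0 0 0.03 0 0.41 0.6" --pt "0 0 0.03 0.1 -0.1 0.42 0.6" --pt "0 0 0.06 0.2 -0.22 0.42 0.6" --pt "0 0 0.118 0.3 -0.36 0.42 0.6" --pt "0 0 0.118 0.374 -0.5 0.42 0.6" --pt "0 0 0.118 0.374 -0.64 0.42 0.6"

```text
clock: 20.95
eef_pos: [601.4, 209.5, 133.3]
tcp_rot: [0.77, 0.638, 0.001, 0.001]
ft_force: [-0.4, -1.9, -1.3]
grip_width: 54.1
gripper_force: 33.4
```

arm_command --pt "0 0 0 0 -0.15 0 0.6" --pt "0 0 0 0 -0.3 0 0.6" --pt "0 0 0 0 -0.45 0 0.6" --pt "0 0 0 0 -0.6 0 0.6" --pt "0 0 0 0 -0.68 0 0.6" --pt "0 0 0 0 -0.68 0 0.6" --pt "0 0 0 0 -0.68 0 0.6"

```text
clock: 21.65
eef_pos: [597.7, 8.2, 133.3]
tcp_rot: [0.769, 0.639, 0.0, 0.0]
ft_force: [0.2, 0.1, -1.1]
grip_width: 54.6
gripper_force: 33.4
```

```bash
python3 look.py h slide_box; python3 marks.py
```

```text
21.65 [597.7   8.2 133.3] [0.769 0.639 0.    0.   ]
slide_box 0.85 [275. 269.] top 157.0 rect [597.3  13.5] [77.2 55.5] 79.1 circ [597.6  13.8] 46.1
slide_box 0.67 [148. 292.] top 56.4 rect [514.5  -9.8] [107.9  22.6] 34.8 circ [514.1  -9.3] 54.0
(94, 368, 63, 52) [ 412.7 -166.2] [94.8 44.9] 41.0
(118, 162, 80, 79) [499.9  28.9] [65.9 66. ] 32.3
(116, 160, 84, 83) [500.3  28.9] [69.7 69.3] 72.4
(127, 46, 67, 94) [524.9 109.9] [69.5 50.6] 72.8
```

View pics/h.png

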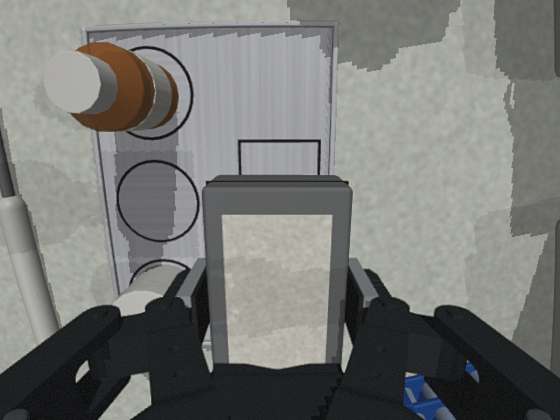

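arm_command --pt "0 0 0.003 0.007 0.012 -0.1 0.6" --pt "0 0 0.003 0.007 0.012 -0.22 0.6" --pt "0 0 0.003 0.007 0.012 -0.33 0.6" --pt "0 0 0.003 0.007 0.012 -0.386 0.6" --pt "0 0 0.003 0.007 0.012 -0.386 0.6" --pt "0 0 0.003 0.007 0.012 -0.386 0.6" --pt "0 0 0.003 0.007 0.012 -0.386 0.6"

```text
clock: 22.45
eef_pos: [601.1, 13.2, 18.8]
tcp_rot: [0.767, 0.641, 0.001, 0.001]
ft_force: [0.3, -0.6, -1.1]
grip_width: 54.3
gripper_force: 33.7
```

arm_command --pt "0 0 0 -0.005 -0.004 -0.006 0.6" --pt "0 0 0 -0.005 -0.004 -0.012 0.6" --pt "0 0 0 -0.005 -0.004 -0.018 0.6" --pt "0 0 0 -0.005 -0.004 -0.018 0.6" --pt "0 0 0 -0.005 -0.004 -0.018 0.6"

```text
clock: 22.95
eef_pos: [598.7, 10.8, 13.0]
tcp_rot: [0.768, 0.641, -0.0, 0.001]
ft_force: [-3.0, -1.5, 8.7]
grip_width: 54.4
gripper_force: 34.9
```

arm_command --pt "0 0 0 0 0 0 0" --pt "0 0 0 0 0 0 0" --pt "0 0 0 0 0 0 0" --pt "0 0 0 0 0 0 0" --pt "0 0 0 0 0 0.15 0" --pt "0 0 0 0 0 0.3 0" --pt "0 0 0 0 0.1 0.5 0" --pt "0 0 0 0 0.15 0.6 0"

```text
clock: 23.75
eef_pos: [598.2, 55.7, 192.6]
tcp_rot: [0.768, 0.64, -0.0, -0.0]
ft_force: [1.1, 0.3, -0.4]
grip_width: 85.3
gripper_force: 0.0
```

arm_command --pt "0 0 0 0 0 0 0" --pt "0 0 0 0 0 0 0"

```text
clock: 23.95
eef_pos: [599.1, 56.9, 192.5]
tcp_rot: [0.767, 0.642, 0.001, 0.001]
ft_force: [-0.3, -0.8, -1.3]
grip_width: 85.6
gripper_force: 0.0
```

```bash
python3 look.py i slide_box; python3 marks.py
```

```text
23.95 [599.1  56.9 192.5] [0.767 0.642 0.001 0.001]
slide_box 0.89 [282. 240.] top 37.1 rect [596.9  10.2] [89.4 55.2] 79.4 circ [597.1  10.3] 51.4
(52, 386, 59, 34) [ 300.4 -164.2] [53.5 81.4] 84.5
(156, 203, 64, 62) [500.2  28.7] [66.1 65.1] 77.2
(154, 201, 68, 66) [500.3  29. ] [69.5 69.4] 21.7
```

View pics/i.png

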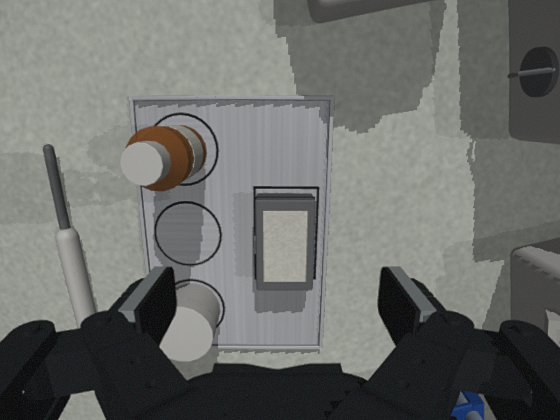

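The box sits in its rectangle at (285,242), square with it and within about 2 mm. Next I'll view the cup and timer.

arm_command --pt "0 0 0 -0.33 -0.99 0.35 0" --pt "0 0 0 -0.33 -0.99 0.35 0" --pt "0 0 0 -0.33 -0.99 0.35 0" --pt "0 0 0 -0.33 -0.99 0.35 0" --pt "0 0 0 -0.33 -0.99 0.35 0" --pt "0 0 0 -0.33 -0.99 0.35 0" --pt "0 0 0 -0.33 -0.99 0.35 0" --pt "0 0 0 -0.33 -0.99 0.35 0"

```text
clock: 24.85
eef_pos: [496.6, -248.4, 295.0]
tcp_rot: [0.771, 0.637, -0.001, -0.0]
ft_force: [-1.0, -0.2, -0.8]
grip_width: 85.5
gripper_force: 0.0
```

arm_command --pt "0 0 0 0 0 0 0" --pt "0 0 0 0 0 0 0"

```text
clock: 25.05
eef_pos: [499.0, -239.8, 294.9]
tcp_rot: [0.767, 0.642, -0.0, -0.001]
ft_force: [0.7, 1.2, 0.8]
grip_width: 85.1
gripper_force: 0.0
```

```bash
python3 look.py j cup timer; python3 - <<'E'
from h import *
for c in("scene","side"):
    p,d=ctrl.camera(c); C=cam(c); m=ctrl.trace(c,"slide_box")[0]["mask"]; P=cloud(C,d,m)
    top=np.percentile(P[:,2],97); print(c,top,cv2.minAreaRect(np.float32(P[P[:,2]>top-5][:,:2])))
E
python3 chk.py jar bottle
```

```text
25.05 [ 499.  -239.8  294.9] [ 0.767  0.642 -0.    -0.001]
cup 0.78 [345. 207.] top 58.0 rect [ 569.5 -281.7] [49.2 48.7] 41.0 circ [ 569.9 -282.1] 25.2
timer 0.82 [216. 220.] top 23.3 rect [ 410.9 -281.3] [62.5 49.2] 78.9 circ [ 411.1 -281. ] 37.3
scene 103.38690145587213 ((727.56494140625, -256.79461669921875), (88.43694305419922, 137.94903564453125), 3.6915197372436523)
side 38.573670061207956 ((591.0919189453125, 48.005088806152344), (77.63772583007812, 169.8438720703125), 12.114847183227539)
jar wrist 0.65 err [ 0.4 -3.6] res 4.38
jar scene 0.56 err [0.9 0. ] res 0.6
jar side 0.78 err [3.4 0.7] res 0.22
bottle wrist none
bottle scene 0.88 err [ 0.3 -2.2] res 0.37
bottle side 0.71 err [-0.9 -0.2] res 0.72
[ 499.3 -241.   296.2]
```

View pics/j.png

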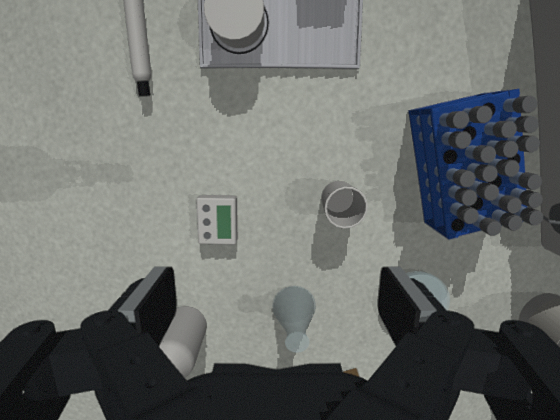

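The cup is at (345,207) and the timer at (216,220), both clear of the rack and flask. Cup next.

arm_command --pt "0 0 0 0.237 -0.138 -0.1 0" --pt "0 0 0 0.237 -0.138 -0.25 0" --pt "0 0 0 0.237 -0.138 -0.4 0" --pt "0 0 0 0.237 -0.138 -0.55 0" --pt "0 0 0 0.237 -0.138 -0.65 0" --pt "0 0 0 0.237 -0.138 -0.65 0" --pt "0 0 0 0.237 -0.138 -0.65 0"

```text
clock: 26.7
eef_pos: [570.7, -282.0, 101.5]
tcp_rot: [0.767, 0.641, 0.0, -0.0]
ft_force: [0.5, -0.7, 1.5]
grip_width: 85.6
gripper_force: 0.0
```

```bash
python3 look.py k cup
```

```text
26.7 [ 570.7 -282.   101.5] [ 0.767  0.641  0.    -0.   ]
cup 0.62 [279. 236.] top 58.0 rect [ 569.8 -281.9] [49.3 49. ] 27.7 circ [ 569.6 -282. ] 25.0
```

arm_command --pt "0 0 0 0 0 -0.12 0" --pt "0 0 0 0 0 -0.22 0" --pt "0 0 0 0 0 -0.265 0" --pt "0 0 0 0 0 -0.265 0" --pt "0 0 0 0 0 -0.265 0" --pt "0 0 0 0 0 -0.265 0.3" --pt "0 0 0 0 0 -0.265 0.6" --pt "0 0 0 0 0 -0.265 0.6" --newtons 20

```text
clock: 27.6
eef_pos: [571.4, -282.7, 23.1]
tcp_rot: [0.767, 0.641, 0.0, 0.001]
ft_force: [-2.2, 0.6, 5.7]
grip_width: 48.6
gripper_force: 19.7
```

arm_command --pt "0 0 0 0 0 0 0.6" --pt "0 0 0 0 0 0 0.6" --pt "0 0 0 0 0 0 0.6" --pt "0 0 0 0 0 0.1 0.6" --pt "0 0 0 0 0 0.25 0.6" --pt "0 0 0 0 0 0.4 0.6" --pt "0 0 0 0 0 0.4 0.6" --pt "0 0 0 0 0 0.4 0.6"

```text
clock: 28.4
eef_pos: [571.4, -282.8, 143.5]
tcp_rot: [0.767, 0.641, 0.0, 0.002]
ft_force: [-0.6, -0.3, -1.6]
grip_width: 48.4
gripper_force: 21.0
```

arm_command --pt "0 0 0 -0.03 0.12 0 0.6" --pt "0 0 0 -0.07 0.27 0 0.6" --pt "0 0 0 -0.1 0.42 0 0.6" --pt "0 0 0 -0.14 0.57 0 0.6" --pt "0 0 0 -0.18 0.72 0 0.6" --pt "0 0 0 -0.22 0.87 0 0.6" --pt "0 0 0 -0.235 1 0 0.6" --pt "0 0 0 -0.235 1 0 0.6"

```text
clock: 29.2
eef_pos: [497.7, 24.2, 141.2]
tcp_rot: [0.764, 0.645, 0.0, -0.001]
ft_force: [-0.4, 0.4, -1.5]
grip_width: 48.6
gripper_force: 21.0
```

arm_command --pt "0 0 0 0 0.03 0 0.6" --pt "0 0 0 0 0.037 0 0.6" --pt "0 0 0 0 0.037 0 0.6" --pt "0 0 0 0 0.037 0 0.6"

```text
clock: 29.6
eef_pos: [500.0, 27.6, 141.3]
tcp_rot: [0.768, 0.64, -0.0, -0.0]
ft_force: [-0.3, 0.1, -0.9]
grip_width: 48.8
gripper_force: 21.0
```

```bash
python3 look.py l cup
```

```text
29.6 [500.   27.6 141.3] [ 0.768  0.64  -0.    -0.   ]
cup 0.75 [279. 298.] top 176.0 rect [498.8  28. ] [50.2 49. ] 78.8 circ [498.1  27.9] 25.6
cup 0.34 [279.  89.] top 106.6 rect [514.3 111.2] [29.4 29.3] 70.8 circ [514.1 111.3] 15.0
```

View pics/l.png

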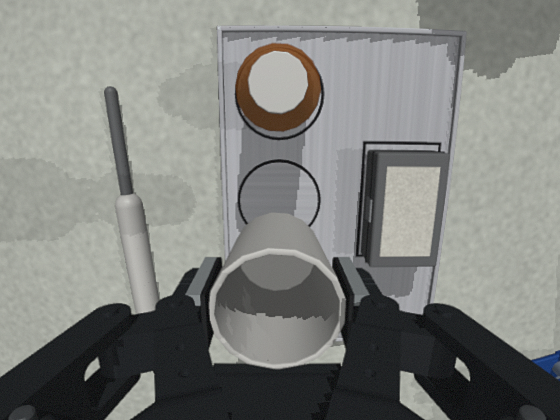

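arm_command --pt "0 0 0 0.005 0.003 -0.1 0.6" --pt "0 0 0 0.005 0.003 -0.2 0.6" --pt "0 0 0 0.005 0.003 -0.3 0.6" --pt "0 0 0 0.005 0.003 -0.365 0.6" --pt "0 0 0 0.005 0.003 -0.368 0.6" --pt "0 0 0 0.005 0.003 -0.368 0.6" --pt "0 0 0 0.005 0.003 -0.368 0.6"

```text
clock: 30.4
eef_pos: [502.5, 29.7, 32.4]
tcp_rot: [0.767, 0.641, 0.001, 0.001]
ft_force: [0.1, -0.1, -0.6]
grip_width: 48.2
gripper_force: 21.0
```

arm_command --pt "0 0 0 -0.004 -0.003 -0.008 0.6" --pt "0 0 0 -0.004 -0.003 -0.015 0.6" --pt "0 0 0 -0.004 -0.003 -0.017 0.6" --pt "0 0 0 -0.004 -0.003 -0.017 0.6" --pt "0 0 0 -0.004 -0.003 -0.017 0.6"

```text
clock: 30.9
eef_pos: [500.8, 28.4, 27.1]
tcp_rot: [0.767, 0.641, 0.0, 0.001]
ft_force: [-2.4, -1.5, 9.1]
grip_width: 48.5
gripper_force: 21.3
```

arm_command --pt "0 0 0 0 0 0.003 0" --pt "0 0 0 0 0 0.003 0" --pt "0 0 0 0 0 0.003 0" --pt "0 0 0 0 0 0.003 0" --pt "0 0 0 0 0 0.15 0" --pt "0 0 0 0 0 0.3 0" --pt "0 0 0 0 0 0.45 0" --pt "0 0 0 0 0.15 0.6 0"

```text
clock: 31.7
eef_pos: [501.2, 59.4, 198.0]
tcp_rot: [0.77, 0.638, -0.001, 0.001]
ft_force: [1.3, 0.5, -0.1]
grip_width: 85.2
gripper_force: 0.0
```

arm_command --pt "0 0 0 0 0 0 0" --pt "0 0 0 0 0 0 0"

```text
clock: 31.9
eef_pos: [500.7, 64.8, 197.4]
tcp_rot: [0.767, 0.642, 0.001, 0.001]
ft_force: [-1.4, -1.4, -0.7]
grip_width: 85.6
gripper_force: 0.0
```

```bash
python3 look.py m cup jar slide_box bottle; python3 chk.py cup
```

```text
31.9 [500.7  64.8 197.4] [0.767 0.642 0.001 0.001]
cup 0.8 [285. 240.] top 62.0 rect [499.   29.2] [49.2 48.7] 73.1 circ [498.8  29.2] 25.1
jar 0.59 [286. 313.] top 56.6 rect [485.3 -53.7] [61.8 59.3] 81.7 circ [485.  -53.2] 31.5
slide_box 0.75 [382. 228.] top 37.1 rect [579.1  14.7] [92.2 90.3] 80.0 circ [578.3  15.7] 62.1
bottle 0.81 [287. 149.] top 106.5 rect [514.  111.8] [29.2 29.3] 71.4 circ [514.  111.6] 15.0
cup wrist 0.79 err [-1.1  0.3] res 0.71
cup scene 0.66 err [ 0.1 -0.7] res 0.37
cup side 0.79 err [0.8 0.5] res 0.31
[500.1  64.1 196.2]
```

View pics/m.png

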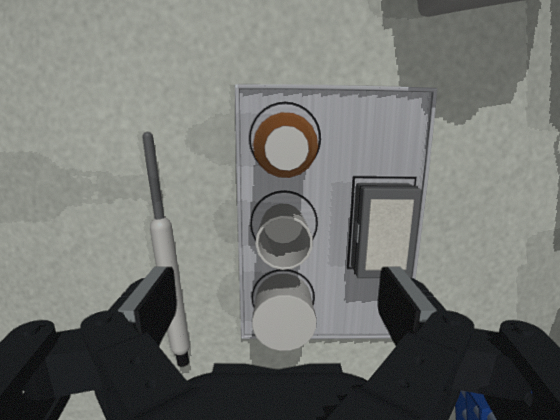

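arm_command --pt "0 0 -0.01 -0.26 -1 0 0" --pt "0 0 -0.01 -0.26 -1 0 0" --pt "0 0 -0.01 -0.26 -1 0 0" --pt "0 0 -0.01 -0.26 -1 0 0" --pt "0 0 -0.01 -0.26 -1 0 0" --pt "0 0 -0.01 -0.26 -1 0 0" --pt "0 0 -0.01 -0.26 -1 0 0" --pt "0 0 -0.01 -0.26 -1 0 0"

```text
clock: 33.25
eef_pos: [421.4, -238.1, 196.2]
tcp_rot: [0.774, 0.633, 0.0, -0.0]
ft_force: [-0.1, -0.7, 0.2]
grip_width: 85.5
gripper_force: 0.0
```

arm_command --pt "0 0 0 -0.035 -0.15 -0.1 0" --pt "0 0 0 -0.035 -0.15 -0.3 0" --pt "0 0 0 -0.035 -0.15 -0.3 0" --pt "0 0 0 -0.035 -0.15 -0.3 0"

```text
clock: 33.65
eef_pos: [411.4, -277.4, 105.2]
tcp_rot: [0.771, 0.637, 0.0, -0.002]
ft_force: [0.8, 0.7, 1.1]
grip_width: 85.5
gripper_force: 0.0
```

```bash
python3 look.py n timer
```

```text
33.65 [ 411.4 -277.4  105.2] [ 0.771  0.637  0.    -0.002]
timer 0.92 [278. 223.] top 23.1 rect [ 410.6 -281.1] [61.1 50. ] 78.9 circ [ 410.6 -281.3] 38.1
```

arm_command --pt "0 0 0 0 -0.012 -0.13 0" --pt "0 0 0 0 -0.012 -0.25 0" --pt "0 0 0 0 -0.012 -0.32 0" --pt "0 0 0 0 -0.012 -0.338 0" --pt "0 0 0 0 -0.012 -0.338 0" --pt "0 0 0 0 -0.012 -0.338 0.2" --pt "0 0 0 0 -0.012 -0.338 0.6" --pt "0 0 0 0 -0.012 -0.338 0.6" --newtons 25

```text
clock: 34.55
eef_pos: [412.8, -285.2, 6.6]
tcp_rot: [0.772, 0.635, 0.0, 0.001]
ft_force: [-0.7, 0.3, 5.5]
grip_width: 49.2
gripper_force: 25.1
```

arm_command --pt "0 0 0 0 0 0 0.6" --pt "0 0 0 0 0 0 0.6" --pt "0 0 0 0 0 0 0.6" --pt "0 0 0 0 0 0.12 0.6" --pt "0 0 0 0 0 0.25 0.6" --pt "0 0 0 0 0 0.4 0.6" --pt "0 0 0 0 0 0.45 0.6" --pt "0 0 0 0 0 0.45 0.6"

```text
clock: 35.35
eef_pos: [413.2, -285.8, 142.7]
tcp_rot: [0.773, 0.635, 0.0, 0.003]
ft_force: [0.7, -0.7, 0.0]
grip_width: 49.2
gripper_force: 27.9
```

arm_command --pt "0 0 0 0.08 0.13 0.02 0.6" --pt "0 0 0 0.17 0.27 0.02 0.6" --pt "0 0 0 0.26 0.41 0.02 0.6" --pt "0 0 0 0.35 0.55 0.02 0.6" --pt "0 0 0 0.44 0.69 0.02 0.6" --pt "0 0 0 0.53 0.83 0.02 0.6" --pt "0 0 0 0.615 0.972 0.02 0.6" --pt "0 0 0 0.615 0.972 0.02 0.6"

```text
clock: 36.15
eef_pos: [597.5, 17.5, 145.3]
tcp_rot: [0.769, 0.64, 0.003, -0.002]
ft_force: [0.2, 0.6, -0.3]
grip_width: 48.8
gripper_force: 27.8
```

arm_command --pt "0 0 0 0 0 0 0.6" --pt "0 0 0 0 0 0 0.6" --pt "0 0 0 0 0 0 0.6"

```text
clock: 36.45
eef_pos: [595.3, 4.7, 145.1]
tcp_rot: [0.773, 0.634, -0.001, -0.0]
ft_force: [0.6, -0.1, -0.6]
grip_width: 49.4
gripper_force: 27.8
```

```bash
python3 look.py o timer slide_box
```

```text
36.45 [595.3   4.7 145.1] [ 0.773  0.634 -0.001 -0.   ]
timer 0.69 [275. 267.] top 161.4 rect [594.5   8.2] [62.2 50.3] 78.9 circ [594.6   8.3] 38.5
slide_box 0.88 [277. 172.] top 37.0 rect [601.4  34.7] [39.5 55.2] 79.7 circ [601.1  34.2] 33.1
slide_box 0.22 [146. 206.] top 61.9 rect [499.7  29.1] [49.2 49.1] 29.0 circ [499.5  29.4] 25.2
```

View pics/o.png

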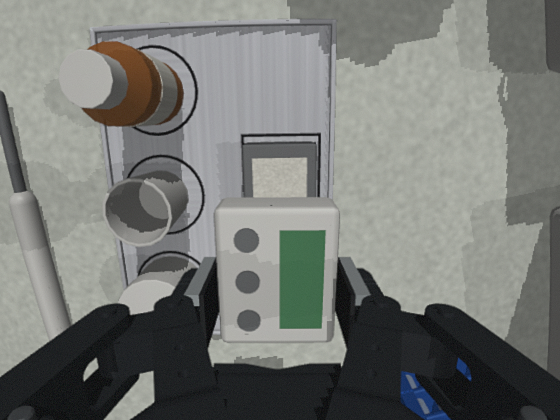

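arm_command --pt "0 0 0.008 0.008 0.006 -0.1 0.6" --pt "0 0 0.008 0.008 0.006 -0.2 0.6" --pt "0 0 0.008 0.008 0.006 -0.3 0.6" --pt "0 0 0.008 0.008 0.006 -0.325 0.6" --pt "0 0 0.008 0.008 0.006 -0.325 0.6" --pt "0 0 0.008 0.008 0.006 -0.325 0.6" --pt "0 0 0.008 0.008 0.006 -0.325 0.6"

```text
clock: 37.3
eef_pos: [600.0, 9.0, 50.4]
tcp_rot: [0.768, 0.64, 0.001, 0.001]
ft_force: [0.7, 0.0, -0.4]
grip_width: 49.7
gripper_force: 27.8
```

arm_command --pt "0 0 0 -0.007 -0.008 -0.008 0.6" --pt "0 0 0 -0.007 -0.008 -0.015 0.6" --pt "0 0 0 -0.007 -0.008 -0.022 0.6" --pt "0 0 0 -0.007 -0.008 -0.022 0.6" --pt "0 0 0 -0.007 -0.008 -0.022 0.6"

```text
clock: 37.8
eef_pos: [596.8, 6.2, 42.7]
tcp_rot: [0.768, 0.64, -0.0, 0.0]
ft_force: [-2.2, -1.7, 4.9]
grip_width: 49.4
gripper_force: 28.5
```

Contact. Release and rise.

arm_command --pt "0 0 0 0 0 0 0" --pt "0 0 0 0 0 0 0" --pt "0 0 0 0 0 0 0" --pt "0 0 0 0 0 0 0" --pt "0 0 0 0 0 0.15 0" --pt "0 0 0 0 0 0.3 0" --pt "0 0 0 0 0.1 0.45 0" --pt "0 0 0 0 0.2 0.6 0"

```text
clock: 38.6
eef_pos: [596.5, 61.5, 216.7]
tcp_rot: [0.769, 0.639, -0.0, -0.0]
ft_force: [1.7, 1.0, 0.6]
grip_width: 85.3
gripper_force: 0.0
```

arm_command --pt "0 0 0 0 0.1 0.1 0" --pt "0 0 0 0 0.1 0.1 0" --pt "0 0 0 0 0.1 0.1 0" --pt "0 0 0 0 0.1 0.1 0"

```text
clock: 39.0
eef_pos: [596.1, 90.4, 243.8]
tcp_rot: [0.769, 0.64, -0.001, -0.0]
ft_force: [-0.7, -0.5, -0.8]
grip_width: 85.7
gripper_force: 0.0
```

```bash
python3 look.py p timer slide_box cup jar bottle; python3 marks.py
```

```text
39.0 [596.1  90.4 243.8] [ 0.769  0.64  -0.001 -0.   ]
timer 0.87 [293. 259.] top 59.2 rect [596.1  10. ] [61.6 49.2] 79.4 circ [595.8   9.5] 38.3
slide_box 0.89 [291. 223.] top 37.0 rect [596.9  10.2] [89.6 55.1] 79.9 circ [596.2  10.8] 51.3
cup 0.73 [200. 260.] top 61.9 rect [499.6  29.5] [48.5 49.3] 77.1 circ [499.6  29.2] 25.2
cup 0.55 [460. 408.] top 101.5 rect [691.3 -44.4] [ 14.3 331.2] 24.3 circ [691.3 -44.4] 165.7
jar 0.92 [212. 321.] top 56.7 rect [485.9 -52.4] [60.2 61.5] 71.4 circ [485.2 -53.1] 31.2
bottle 0.67 [193. 186.] top 106.4 rect [514.7 111.7] [29.6 29.7] 73.7 circ [514.4 111.7] 15.3
(53, 386, 58, 34) [ 245.1 -175.2] [62.2 93.5] 84.4
(180, 218, 58, 54) [505.2  34.3] [55.7 69.8] 47.7
(266, 207, 55, 86) [597.5   4.4] [108.6  62.6] 79.5
```

View pics/p.png

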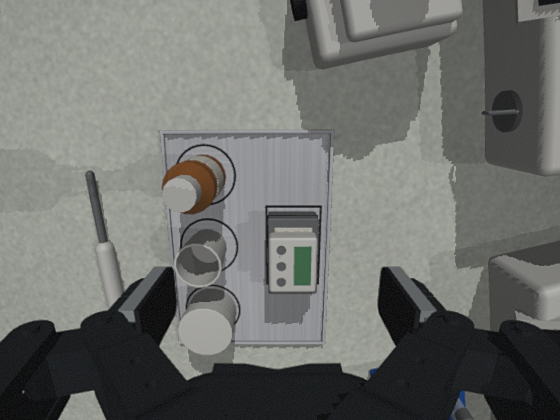

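The timer is centred on the box at (293,259), and everything stands upright within about 2 mm of its mark. I'll hand it in.

```bash
python3 -c "
from station import ctrl
print(ctrl.sign_off())"
```

```text
the job is handed in; nothing more can be done
None
```

The tray is set and handed in at about 39 s: the jar and bottle went into their end circles before the cup went between them, and the slide box with the timer on top is in the rectangle. By the camera each is within about 2 mm of its mark, and I left the flask alone.

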